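# Offer up the gear housing cover

## Task

Take the flat metal cover plate by its black handle, slide it straight out of the open end of its holder (the orange lips hold it down on both sides), and carry it to the open gear housing. Hold it there level, about 15 mm above the housing's flange and not touching it, turned so that each of its four holes is right over a threaded hole (either way round), ready for the bolts. Finish while holding it still in the gripper like that: do not set it down or let go, and leave the other things on the bench alone.

Things in the scene. Friction and masses are not known exactly. Their poses are not given: they have to be found in the camera images.
- cover_grip (a point): middle of the cover's black handle bar, 45 mm above the plate's underside. Cover: loose aluminium plate 96 (x) x 130 (y) x 7 mm, 0.2-0.45 kg, same when turned half round. Bar: 14 mm wide (x), 74 mm long (y), 14 mm high, its top 45 mm above the plate's top, on two 12 mm posts at y = -30 and +30 mm, open between. Axes: x short side (starts along the holder's x), y along the bar, z up
- cover_hole0 (a point): centre of cover hole 0 (plain, 11.5 mm wide) at the plate's underside, at (+36, +51) mm in the cover's x, y from the plate's middle
- cover_hole1 (a point): centre of cover hole 1 (plain, 11.5 mm wide) at the plate's underside, at (-36, +51) mm in the cover's x, y from the plate's middle
- cover_hole2 (a point): centre of cover hole 2 (plain, 11.5 mm wide) at the plate's underside, at (-36, -51) mm in the cover's x, y from the plate's middle
- cover_hole3 (a point): centre of cover hole 3 (plain, 11.5 mm wide) at the plate's underside, at (+36, -51) mm in the cover's x, y from the plate's middle
- holder: grey holder 112 (x) x 154 (y) x 21.5 mm, fixed; origin at the centre of its underside. The cover starts in it on a floor 8 mm high, between rails 134 mm apart whose orange lips (tops 21.5 mm up) run the whole length and reach 9 mm inward over the plate, with 2.5 mm play above it. The +x end has a stop; the -x end, toward the robot, is open
- holder_mouth (a point): middle of the holder's open end, on its floor, 56 mm toward -x from the holder's middle; axes as the holder's. The cover leaves along -x only; its middle starts 0 to 20 mm toward -x from the holder's middle and is free of the lips once 104 mm from it
- housing: green gear housing 112 (x) x 142 (y) x 60 mm with an aluminium flange 104 x 138 mm on top, open in the middle (brass gear inside), fixed to the bench; origin at the centre of its underside, flange top 60 mm above it
- thread0 (a point): centre of threaded hole 0 (9.5 mm wide) at the flange's top face, at (+36, +51) mm in the housing's x, y, 60 mm above its underside
- thread1 (a point): centre of threaded hole 1 (9.5 mm wide) at the flange's top face, at (-36, +51) mm in the housing's x, y, 60 mm above its underside
- thread2 (a point): centre of threaded hole 2 (9.5 mm wide) at the flange's top face, at (-36, -51) mm in the housing's x, y, 60 mm above its underside
- thread3 (a point): centre of threaded hole 3 (9.5 mm wide) at the flange's top face, at (+36, -51) mm in the housing's x, y, 60 mm above its underside
- bolt_m10: steel hexagon bolt 17 x 19 x 37 mm standing on its head near the front edge: leave alone
- bolt_m10_1: another such bolt, 17 x 19 x 37 mm: leave alone
- spanner_10: steel spanner 28 x 180 x 7 mm lying at the left: leave alone
- tape_measure: yellow tape measure 43 x 79 x 66 mm standing at the back: leave alone
- chalk_block: small red block, 30 x 50 x 20 mm, near the front edge: leave alone

How it is judged:
By the outcome, as a careful person would: the job done as asked, in the order asked, and still so for the second after the job is handed in, while the arm keeps its last pose, push and grip.
It also fails if it takes over 45 s, if anything falls off the work surface, if the arm or the gripper's body presses on something with over 40 N, if the wrist force passes 120 N, or if a joint passes its speed limit or range.

## Robot

A 7-joint arm with a two-finger parallel gripper is mounted at the origin on a cart in front of the work surface, level with it; the furniture and walls round the work are solid. World frame = base frame: x ahead of the robot, y to its left, z up, the work surface at z = 0. Lengths are in m, angles in degrees, forces in N, time in s.
With the tool pointing down it reaches from about 0.425 to 0.975 m from the base axis. Payload 16.7 kg.
Tool frame: the origin (TCP) lies on the centre line of the jaws, within the pads' length; the fingertips stand 25 mm ahead of it and the grasp point (between the pads) lies 6 mm ahead of it; z points along the fingers, y is the direction in which the jaws open and shut (so a half turn about z gives the same grasp; the last joint's range is limited). The gripper opens to 85 mm and grips with 20 to 120 N. Pads are 22 mm wide; open, the fingers measure 114 mm over their backs; the gripper's body (76 mm by 85 mm) begins 54 mm behind the grasp point. The pads swing forward as they close: fully open they stand 13 mm farther back than shut.
Start: joints at [67.981, 24.414, 4.234, 92.017, -1.954, 63.644, -3.845], TCP at [0.157, -0.656, 0.256] pointing down, gripper open.
Joint ranges: [-163.25, 163.25], [-28.42, 122.38], [-70.27, 78.77], [12.13, 141.07], [-58.53, 238.53], [9.26, 117.41], [-156.51, 156.51]. Speed limits (degrees/s): [108.29, 108.29, 136.94, 136.94, 172.46, 172.46, 172.46].

## Interface

Orientations are given as [roll, pitch, yaw] about the fixed x, y, z axes, in that order (R = Rz(yaw) Ry(pitch) Rx(roll)).
In Python, from station import manip gives the robot as it stands. The module is installed in compiled form; this text tells all that it offers.
- The arm moves only by the shell command python3 -m handwheel 'ROWS'. ROWS is JSON, a list that holds one entry, the list of rows, each a list of 7 numbers: the shift along the tool's x, y, z in units of 40 mm (1.0 is 40 mm), then the turn, a rotation vector about the tool's x, y, z in units of 8 degrees (1.0 is 8 degrees), then the finger opening in mm, from 0 to 85.4. A call has 1 to 20 rows; each row is the pose to reach, as a shift and turn from the pose commanded when the call began, along the tool's axes at that moment; what a row does not reach only later rows make up. A row lasts 1/10 s, in which the tool goes at most 50 mm and 8.59 degrees, less where a joint would pass 70% of its speed; a pose out of reach is approached as far as the arm can. A call with a gripper value outside its range is refused whole. The fingers move at their own pace and stop on an object; the grip force is fixed at half the most. Time passes only in rows, so rows that repeat a pose let the fingers close. It gives the time, the measured TCP pose, the force and the opening at its end, in the units of the state.
- manip.get_state(): the state, without advancing time (a new reading comes with each control period).
- manip.capture(name): name is "side" or "top" or "wrist"; returns a dict with "image" (384x512x3 uint8, red, green, blue), "range_z" (384x512 float32, m along the optical axis (not along the pixel's ray), 0 where there is no reading), "camera_matrix" (3x3 intrinsics, pixels), "cam_to_world" (4x4, takes a point from camera to world coordinates). Camera axes: x right, y up, looking along -z (the intrinsics and any distortion apply to the point x, -y, -z); pixel columns grow to the right and rows downward; lengths in m; the calibration is good to about 2 mm. The wrist camera is an equidistant fisheye: a pixel r from the principal point sees the ray r / f radians off the axis. A picture is of the moment at which its call begins.
- manip.hand_in(): hands the job in, once; it reports no verdict.
Trained networks look in the newest picture that a camera, given by its name, has taken for a name from the list of things; names that differ only in an ending like _2 or _b are one class to them, and where a whole thing is asked for, a point or a joint stands for the part that bears it (a point fixed in the world has none). Each returns a list of dicts, best first, with "confidence" (0 to 1); they miss things now and then, are a little off and sometimes report something else, mostly with a low value. They report only what shows in the picture. A call takes as long as a camera call.
- manip.outline_of(camera, target): "pixels" (384x512 bool, what is visible of it) and "extent" ([left, top, right, bottom] in pixels, round what is visible of it).
The state is a dict: "clock": time; "joint_positions": joint angles; "qvel": joint speeds; "joint_efforts": joint torques, N m; "tool_pos": TCP position; "tool_rot": TCP orientation; "ft_force": force on the tool from outside, world axes, zero at the start; "wrist_torque": the same for the moment, N m; "finger_gap": finger opening in m.
Only numpy, scipy, OpenCV 4.12 (cv2) and the standard library are available. Lean on these libraries where they do the work, as an engineer would, in place of code of your own. Each camera call takes 0.05 s, during which the arm holds its last target.

## Working session

There is one attempt and no reset: what is moved stays moved. The work goes in short steps, Python scripts to look and compute and a shell command to move; the robot and the scene stay as the last step left them, time stands still between calls to the robot, and variables do not carry over. Pictures are saved under pics/ and viewed, and the job is handed in when it is done.

```bash
mkdir -p pics; ls
cat > h.py <<'E'
import numpy as np,cv2
from station import manip
def cap(n,tag):
    c=manip.capture(n); cv2.imwrite(f'pics/{tag}.png',cv2.cvtColor(c['image'],cv2.COLOR_RGB2BGR)); return c
E
python3 - <<'E'
from h import *
s=manip.get_state()
for k,v in s.items(): print(k,np.round(v,4))
for n in ['side','top','wrist']:
    c=cap(n,n+'0'); print(n,c['camera_matrix'].round(2).tolist(),c['cam_to_world'].round(4).tolist(),[k for k in c])
    for t in ['cover_grip','holder','housing']:
        for o in manip.outline_of(n,t)[:2]: print(t,round(o['confidence'],2),o['extent'],o['pixels'].sum())
E
```

```text
pics
clock 0.0
joint_positions [67.9812 24.4499  4.2319 92.052  -1.9529 63.6449 -3.8441]
qvel [-0.0559 -0.0392 -0.0319  0.0031  0.0759  0.058   0.0313]
joint_efforts [ 5.00000e-04 -9.49844e+01  3.76080e+00 -4.63516e+01  1.92000e-02
  1.00000e-02 -0.00000e+00]
tool_pos [ 0.1569 -0.6561  0.2556]
tool_rot [-1.799256e+02  6.500000e-03  1.345160e+01]
ft_force [-0.9004  0.6606 -0.1637]
wrist_torque [ 0.0095  0.0497 -0.0048]
finger_gap 0.0855
side [[381.5, 0.0, 258.1], [0.0, 381.5, 188.17], [0.0, 0.0, 1.0]] [[-0.8641, 0.2506, -0.4364, 0.1258], [-0.503, -0.4024, 0.7649, 0.9041], [0.0161, 0.8805, 0.4737, 0.4615], [0.0, 0.0, 0.0, 1.0]] ['image', 'range_z', 'camera_matrix', 'cam_to_world']
cover_grip 0.64 [250.1, 144.9, 288.5, 172.9] 645
holder 0.82 [241.5, 149.0, 289.8, 182.2] 607
housing 0.62 [175.3, 174.1, 252.5, 234.0] 3091
top [[482.14, 0.0, 252.64], [0.0, 482.14, 201.26], [0.0, 0.0, 1.0]] [[0.0007, 0.9842, -0.1773, 0.2668], [-1.0, 0.0005, -0.0014, 0.2769], [-0.0013, 0.1773, 0.9842, 1.4107], [0.0, 0.0, 0.0, 1.0]] ['image', 'range_z', 'camera_matrix', 'cam_to_world']
cover_grip 0.67 [310.2, 166.0, 351.6, 204.2] 1281
holder 0.73 [302.7, 157.5, 358.4, 205.0] 790
holder 0.46 [216.1, 159.8, 265.7, 204.9] 1941
housing 0.79 [218.4, 163.9, 261.6, 200.9] 1954
wrist [[297.32, 0.0, 253.93], [0.0, 297.32, 188.07], [0.0, 0.0, 1.0]] [[0.232, 0.9254, 0.2998, 0.2342], [-0.9727, 0.2209, 0.0707, -0.6385], [-0.0008, -0.308, 0.9514, 0.373], [0.0, 0.0, 0.0, 1.0]] ['image', 'range_z', 'camera_matrix', 'cam_to_world']
```

View pics/side0.png

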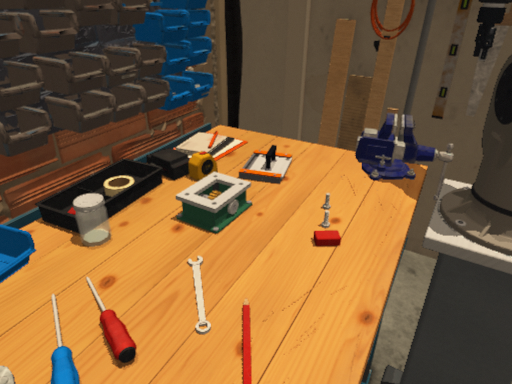

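View pics/top0.png

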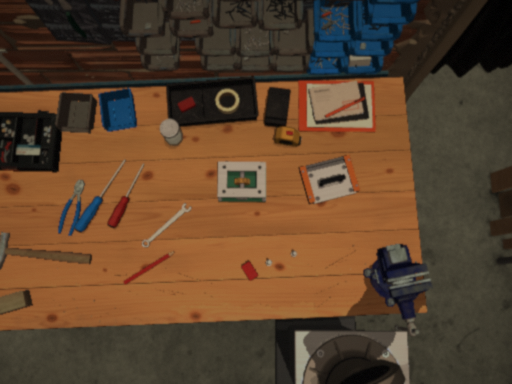

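View pics/wrist0.png

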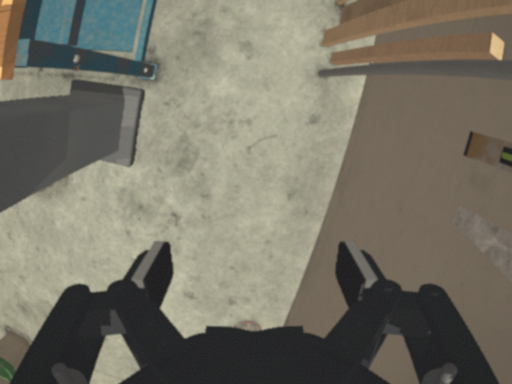

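```bash
cat >> h.py <<'E'
def pts(c,mask):
    K=c['camera_matrix'];T=c['cam_to_world'];z=c['range_z']
    v,u=np.nonzero(mask&(z>0)); d=z[v,u]
    P=np.stack([(u-K[0,2])/K[0,0]*d,-(v-K[1,2])/K[1,1]*d,-d],1)
    return P@T[:3,:3].T+T[:3,3],u,v
E
python3 - <<'E'
from h import *
for n in ['side','top']:
    c=cap(n,n+'1')
    im=c['image']
    r=im[120:250,160:310] if n=='side' else im[140:225,195:375]
    cv2.imwrite(f'pics/{n}zoom.png',cv2.cvtColor(cv2.resize(r,None,fx=4,fy=4,interpolation=cv2.INTER_CUBIC),cv2.COLOR_RGB2BGR))
    for t in ['cover_grip','holder','housing']:
        o=manip.outline_of(n,t)
        if not o: continue
        P,_,_=pts(c,o[0]['pixels'])
        print(n,t,np.percentile(P,[2,25,50,75,98],axis=0).round(3).tolist())
        h=np.histogram(P[:,2],bins=np.arange(-.01,.1,.005)); print(h[0])
E
```

```text
side cover_grip [[0.518, -0.015, 0.013], [0.553, 0.026, 0.016], [0.568, 0.053, 0.017], [0.585, 0.079, 0.019], [0.627, 0.096, 0.062]]
[  0   0   0   3  32 459  25  12  14  14   7  11  14  18  46   0   0   0
   0   0   0]
side holder [[0.518, -0.023, 0.004], [0.552, 0.083, 0.011], [0.58, 0.119, 0.018], [0.615, 0.127, 0.023], [0.649, 0.139, 0.024]]
[  0   0  20  89  96 105 211   1   0   0   0   0   0   0   0   0   0   0
   0   0   0]
side housing [[0.52, 0.247, 0.005], [0.53, 0.287, 0.021], [0.559, 0.338, 0.043], [0.599, 0.37, 0.061], [0.623, 0.381, 0.062]]
[  0   3  52 355 203 114 137 161 176 201 167  58 183 271 992   0   0   0
   0   0   0]
top cover_grip [[0.522, -0.011, 0.007], [0.55, 0.022, 0.013], [0.57, 0.049, 0.015], [0.597, 0.077, 0.018], [0.625, 0.105, 0.062]]
[  0   2  12  80 500 455  45   7   0   3   1   3  12  63  56   4   0   0
   0   0   0]
top holder [[0.521, -0.026, 0.002], [0.569, 0.0, 0.012], [0.611, 0.074, 0.018], [0.631, 0.114, 0.022], [0.651, 0.136, 0.027]]
[  0   7  35 109 112 243 255  38   0   0   0   0   0   0   0   0   0   0
   0   0   0]
top housing [[0.522, 0.245, 0.005], [0.539, 0.275, 0.015], [0.572, 0.31, 0.057], [0.601, 0.346, 0.06], [0.623, 0.378, 0.065]]
[  0   0  36 273 164  15  11  17  25  33  27  43 118 571 495  46   0   0
   0   0   0]
```

View pics/sidezoom.png

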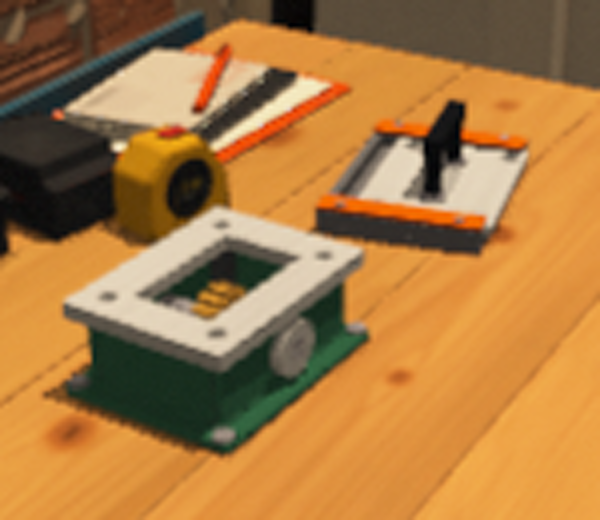

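View pics/topzoom.png

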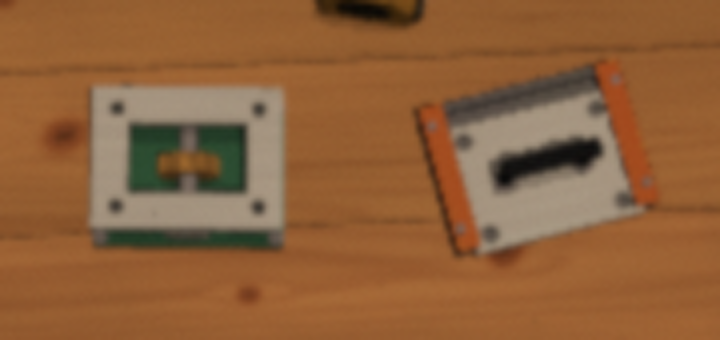

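```bash
cat > fit.py <<'E'
from h import *
def yawrect(P):
    r=cv2.minAreaRect((P[:,:2]*1000).astype(np.float32)); return r
for n in ['side','top']:
    c=manip.capture(n); full=np.ones(c['range_z'].shape,bool)
    P,u,v=pts(c,full)
    # handle bar
    m=(P[:,2]>.05)&(P[:,2]<.075)&(abs(P[:,0]-.57)<.08)&(abs(P[:,1]-.05)<.08)
    B=P[m]; r=yawrect(B); print(n,'bar',m.sum(),B.mean(0).round(4),r, np.percentile(B[:,2],[10,50,90]).round(4))
    d=np.linalg.svd(B[:,:2]-B[:,:2].mean(0))[2][0]; print('  bar dir',np.degrees(np.arctan2(d[1],d[0])))
    # flange
    m=(P[:,2]>.054)&(P[:,2]<.068)&(abs(P[:,0]-.57)<.09)&(abs(P[:,1]-.31)<.1)
    B=P[m]; print(n,'flange',m.sum(),yawrect(B),np.median(B[:,2]))
    m=(P[:,2]>.003)&(P[:,2]<.03)&(abs(P[:,0]-.58)<.1)&(abs(P[:,1]-.05)<.11)
    B=P[m]; print(n,'holder',m.sum(),yawrect(B))
E
python3 fit.py
```

```text
side bar 92 [0.5714 0.056  0.059 ] ((574.2538452148438, 50.11799621582031), (14.43993854522705, 75.02738189697266), 14.93875789642334) [0.0527 0.0608 0.0623]
  bar dir 103.78768580851968
side flange 1330 ((574.8344116210938, 310.42071533203125), (141.360107421875, 106.2634048461914), 89.46070098876953) 0.06111087720587963
side holder 1184 ((580.57177734375, 59.10801696777344), (186.4375, 201.72506713867188), 8.312969207763672)
top bar 133 [0.5741 0.05   0.059 ] ((574.381103515625, 49.872230529785156), (13.847743034362793, 73.41861724853516), 13.984764099121094) [0.0554 0.0589 0.0628]
  bar dir -75.75723406389439
top flange 1190 ((574.2271118164062, 311.98876953125), (137.52088928222656, 104.81449127197266), 89.7816390991211) 0.059711199694126305
top holder 2148 ((580.8320922851562, 50.10832214355469), (197.68202209472656, 219.47738647460938), 0.06937927007675171)
```

Run:
```python
from h import *
c=manip.capture('top');P,_,_=pts(c,np.ones(c['range_z'].shape,bool))
for x0 in np.arange(0.1,0.9,.05):
    row=[]
    for y0 in np.arange(-.7,.5,.05):
        m=(P[:,0]>=x0)&(P[:,0]<x0+.05)&(P[:,1]>=y0)&(P[:,1]<y0+.05)
        row.append('%5.0f'%(1000*P[m,2].max()) if m.any() else '    -')
    print('%.2f'%x0,''.join(row))
s=manip.get_state();print(s['clock'])
```

```text
0.10  -882 -880 -884 -885 -883 -885 -882 -886 -885 -886   99   78   21  287   29   21    8    7 -882 -878 -888 -886 -886 -886
0.15  -882 -884 -880 -887 -895    -    -    -    -   -2  101  100    5    7    6    4    9    7   11    8    6    6    7    6
0.20  -885 -883 -883 -888    -    -    -    -    -    8  106  146  151    8    9    7    8    8    9    8   10    8    7    7
0.25  -876 -881 -882 -897    -    -    -    -    -    4  155  155  155    9    8    7    9    7    9   24    8   10    8    9
0.30  -886 -887 -887 -880    -    -    -    -    -    3  153  156  153   23    7    8    8    7   39   27   25    9    8    7
0.35  -881 -880 -882 -886    -    -    -    -    -    6    7  115  115   10    9    9    8   43    8   10    7    8    8   10
0.40  -884 -879 -886 -885    -    -    -    -    -    6    8   10    9   10    8   10    7    7    9    8   10    8    8    8
0.45  -882 -881 -874 -880    -    -    -    -    -    4    8    7    7    9    7    9    7    7    7    8    7    8    8   12
0.50  -884 -886 -885 -882    -    -    -    -    -    3    8    7    7   29   22   24   28  
[... 220 characters left out ...]
   10    9   31   28   21   28    8   64   66   66   65    7    8
0.65  -885 -885 -882 -886    -    -    -    -    -    -    9    9    8   26   24    7   41   67   57    9    7    6    7   83
0.70  -883 -880 -885 -876    -    -    -    -    -    -    7    6   13    9    9   10   45   71   60    7    6    7    8   93
0.75  -879 -883 -883 -882    -    -    -    -    -    -    7    7   26   30   39   34   13   58   59   50   50   49   48   49
0.80  -880 -882 -885 -874    -    -    -    -    -    -    8    8  514  514  514  519  518  518  516  519  520  471  454  478
0.85  -886 -884 -882 -881    -    -    -    -    -    -    6    9  475  508  493  360  493  490  488  452  418  483  454  486
1.15
```

```bash
cat >> h.py <<'E'
from scipy.spatial.transform import Rotation as Ro
def plan(wps,base=None):
    """wps: list of (x,y,z,yaw) with tool down; prints rows rel. current/base pose"""
    s=manip.get_state()
    p,r=(s['tool_pos'],s['tool_rot']) if base is None else base
    R=Ro.from_euler('xyz',r,degrees=True)
    for x,y,z,yaw in wps:
        d=R.inv().apply(np.array([x,y,z])-p)/.04
        w=(R.inv()*Ro.from_euler('xyz',[180,0,yaw],degrees=True)).as_rotvec(degrees=True)/8
        print(np.round(d,3).tolist(),np.round(w,3).tolist())
E
python3 - <<'E'
from h import *
wps=[]
for k in np.linspace(0,1,5)[1:]:
    a=np.radians(-76.6+81.6*k); r=.674+(.576-.674)*k
    wps.append((r*np.cos(a),r*np.sin(a),.255-.055*max(0,k-.75)*4,13.45+91*k))
print(np.round(wps,3)); plan(wps)
E
```

```text
[[ 3.6100e-01 -5.4000e-01  2.5500e-01  3.6200e+01]
 [ 5.0700e-01 -3.6600e-01  2.5500e-01  5.8950e+01]
 [ 5.7900e-01 -1.5900e-01  2.5500e-01  8.1700e+01]
 [ 5.7400e-01  5.0000e-02  2.0000e-01  1.0445e+02]]
[5.647, -1.651, 0.032] [-0.0, -0.0, -2.844]
[10.2, -5.038, 0.032] [-0.0, -0.0, -5.688]
[13.149, -9.632, 0.032] [-0.0, -0.0, -8.532]
[14.243, -14.759, 1.407] [-0.0, -0.0, -11.375]
```

```bash
python3 -m handwheel '[[[5.65,-1.65,0,0,0,-2.84,85],[5.65,-1.65,0,0,0,-2.84,85],[5.65,-1.65,0,0,0,-2.84,85],[5.65,-1.65,0,0,0,-2.84,85],[5.65,-1.65,0,0,0,-2.84,85],[10.2,-5.04,0,0,0,-5.69,85],[10.2,-5.04,0,0,0,-5.69,85],[10.2,-5.04,0,0,0,-5.69,85],[10.2,-5.04,0,0,0,-5.69,85],[10.2,-5.04,0,0,0,-5.69,85],[13.15,-9.63,0,0,0,-8.53,85],[13.15,-9.63,0,0,0,-8.53,85],[13.15,-9.63,0,0,0,-8.53,85],[13.15,-9.63,0,0,0,-8.53,85],[13.15,-9.63,0,0,0,-8.53,85],[14.25,-14.76,1.4,0,0,-11.38,85],[14.25,-14.76,1.4,0,0,-11.38,85],[14.25,-14.76,1.4,0,0,-11.38,85],[14.25,-14.76,1.4,0,0,-11.38,85],[14.25,-14.76,1.4,0,0,-11.38,85]]]'
python3 - <<'E'
from h import *
c=cap('wrist','wrist2'); T=c['cam_to_world']; print(T.round(4).tolist())
s=manip.get_state(); print(s['tool_pos'],s['tool_rot'],s['clock'])
plan([(.574,.05,.2,104.45)])
E
```

```text
clock: 3.15
tool_pos: [0.573, 0.0556, 0.1996]
tool_rot: [-180.0, -0.1, 104.8]
ft_force: [0.3, -0.2, -0.1]
finger_gap: 0.085
[[0.967, -0.243, -0.0767, 0.5536], [0.2548, 0.9209, 0.2951, 0.1312], [-0.0011, -0.3049, 0.9524, 0.3165], [0.0, 0.0, 0.0, 1.0]]
[0.57298194 0.05644546 0.19935333] [-1.79969928e+02 -1.29575702e-01  1.04843329e+02] 3.2
[-0.162, -0.017, -0.017] [-0.004, -0.016, 0.049]
```

View pics/wrist2.png

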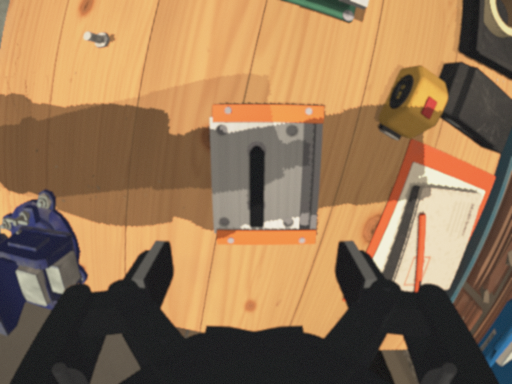

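```bash
python3 -m handwheel '[[[0,0,0,0,0,0,85],[0,0,0,0,0,0,85],[0,0,0,0,0,0,85]]]'
cat >> h.py <<'E'
def ptsw(c,mask=None):
    K=c['camera_matrix'];T=c['cam_to_world'];z=c['range_z']
    if mask is None: mask=np.ones(z.shape,bool)
    v,u=np.nonzero(mask&(z>0)); d=z[v,u]
    a=(u-K[0,2])/K[0,0];b=(v-K[1,2])/K[1,1];th=np.hypot(a,b)+1e-12;g=np.tan(th)/th
    ok=th<1.2
    P=np.stack([a*g*d,-b*g*d,-d],1)[ok]
    return P@T[:3,:3].T+T[:3,3],u[ok],v[ok]
E
cat > mw.py <<'E'
from h import *
import sys
c=cap('wrist',sys.argv[1]); P,u,v=ptsw(c)
s=manip.get_state(); print(s['tool_pos'],s['tool_rot'],s['clock'],s['ft_force'])
near=(abs(P[:,0]-.57)<.11)&(abs(P[:,1]-.05)<.12)
print(np.histogram(P[near,2],bins=np.arange(-.005,.08,.0025)))
m=near&(P[:,2]>.05)&(P[:,2]<.075); B=P[m]
print('bar',m.sum(),cv2.minAreaRect((B[:,:2]*1000).astype(np.float32)),np.median(B[:,2]))
im=c['image'][v,u].astype(int)
o=near&(im[:,0]>150)&(im[:,1]<130)&(im[:,2]<70)&(P[:,2]>.016)&(P[:,2]<.03)
B=P[o]; print('lips',o.sum(),cv2.minAreaRect((B[:,:2]*1000).astype(np.float32)),np.median(B[:,2]))
E
python3 mw.py wrist3
```

```text
clock: 3.5
tool_pos: [0.5744, 0.0488, 0.2006]
tool_rot: [180.0, 0.0, 104.4]
ft_force: [-0.1, -0.3, 0.2]
finger_gap: 0.0851
[0.57433961 0.04894845 0.20061997] [1.79977016e+02 2.42755413e-02 1.04372192e+02] 3.55 [ 0.31778141 -1.1086921  -0.00168995]
(array([ 1633, 20953,   799,     3,  1059,   432,   175,  7060,  1642,
         881,  2684,    27,     3,     4,     4,     3,     1,     4,
           0,     0,     0,     1,    15,     1,    56,  1010,   117,
           0,     0,     0,     0,     0,     0]), array([-0.005 , -0.0025,  0.    ,  0.0025,  0.005 ,  0.0075,  0.01  ,
        0.0125,  0.015 ,  0.0175,  0.02  ,  0.0225,  0.025 ,  0.0275,
        0.03  ,  0.0325,  0.035 ,  0.0375,  0.04  ,  0.0425,  0.045 ,
        0.0475,  0.05  ,  0.0525,  0.055 ,  0.0575,  0.06  ,  0.0625,
        0.065 ,  0.0675,  0.07  ,  0.0725,  0.075 ,  0.0775]))
bar 1199 ((576.97509765625, 49.303619384765625), (13.81139087677002, 72.86474609375), 14.134708404541016) 0.059020154314010864
lips 239 ((587.6409912109375, 54.808067321777344), (110.83909606933594, 148.75230407714844), 14.320466041564941) 0.02032093509403521
```

```bash
python3 -m handwheel '[[[0,0.03,1,0,0,0.02,85],[0,0.03,1.9,0,0,0.02,85],[0,0.03,2.6,0,0,0.02,85],[0,0.03,3.1,0,0,0.02,85],[0,0.03,3.4,0,0,0.02,85],[0,0.03,3.55,0,0,0.02,85],[0,0.03,3.55,0,0,0.02,85],[0,0.03,3.55,0,0,0.02,85],[0,0.03,3.55,0,0,0.02,85]]]'
python3 mw.py wrist4 | head -1
```

```text
clock: 4.45
tool_pos: [0.5758, 0.0506, 0.0593]
tool_rot: [179.9, 0.0, 104.3]
ft_force: [-0.6, -0.4, -0.6]
finger_gap: 0.0849
[0.57576567 0.05062966 0.05926487] [1.79917414e+02 1.80363129e-02 1.04323571e+02] 4.5 [-0.08527874 -0.51286896 -0.21264515]
```

View pics/wrist4.png

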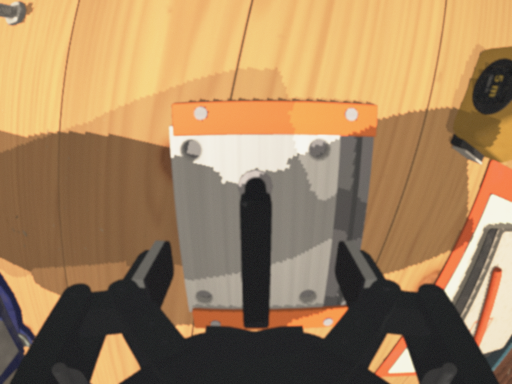

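The bar (col 256, rows 178–325) lies centred between the jaws (inner edges 172 and 337), so I'm closing now.

```bash
python3 -m handwheel '[[[0,0,0,0,0,0,8],[0,0,0,0,0,0,8],[0,0,0,0,0,0,8],[0,0,0,0,0,0,8],[0,0,0,0,0,0,8],[0,0,0,0,0,0,8],[0,0,0,0,0,0,8],[0,0,0,0,0,0,8],[0,0,0,0,0,0,8],[0,0,0,0,0,0,8]]]'
python3 mw.py wrist5
```

```text
clock: 5.5
tool_pos: [0.5754, 0.0507, 0.0586]
tool_rot: [180.0, 0.0, 104.3]
ft_force: [-0.6, 0.4, 4.9]
finger_gap: 0.0132
[0.57541127 0.05071208 0.05856683] [1.79974474e+02 1.51063490e-03 1.04331537e+02] 5.55 [-1.15104522 -0.1736878   5.88863338]
(array([ 2086, 43024,  1088,    24,  2149,  1005,   320, 15309,  3097,
        1448,  5917,    58,    27,    30,    36,    32,    57,    82,
         109,   138,    98,   177,   196,   186,   288,  3584,   364,
         153,   120,   354,   222,   152,   362]), array([-0.005 , -0.0025,  0.    ,  0.0025,  0.005 ,  0.0075,  0.01  ,
        0.0125,  0.015 ,  0.0175,  0.02  ,  0.0225,  0.025 ,  0.0275,
        0.03  ,  0.0325,  0.035 ,  0.0375,  0.04  ,  0.0425,  0.045 ,
        0.0475,  0.05  ,  0.0525,  0.055 ,  0.0575,  0.06  ,  0.0625,
        0.065 ,  0.0675,  0.07  ,  0.0725,  0.075 ,  0.0775]))
bar 5619 ((578.501708984375, 50.465057373046875), (48.12040710449219, 71.49897766113281), 39.618736267089844) 0.05912619618032454
lips 442 ((593.4705810546875, 55.174930572509766), (101.40021514892578, 151.81167602539062), 14.69219970703125) 0.020483586464896758
```

View pics/wrist5.png

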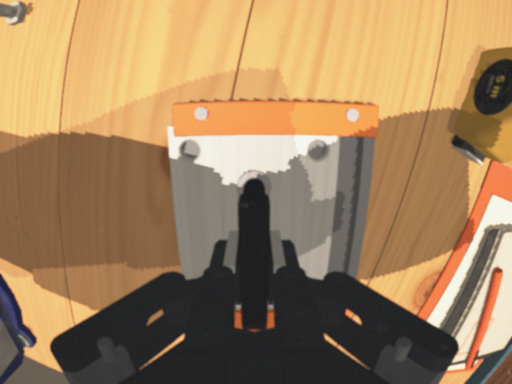

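```bash
python3 -m handwheel '[[[0,0,-0.03,0,0,0,8],[0,0,-0.03,0,0,0,8],[0,0,-0.03,0,0,0,8]]]'; python3 -m handwheel '[[[0,-0.15,0,0,0,0,8],[0,-0.3,0,0,0,0,8],[0,-0.5,0,0,0,0,8],[0,-0.7,0,0,0,0,8],[0,-0.7,0,0,0,0,8]]]'
python3 mw.py wrist6 |head -1
```

```text
clock: 5.85
tool_pos: [0.5749, 0.0506, 0.0592]
tool_rot: [-180.0, -0.0, 104.3]
ft_force: [0.6, 0.2, -3.8]
finger_gap: 0.0131
clock: 6.35
tool_pos: [0.5467, 0.0432, 0.0595]
tool_rot: [-179.9, 0.0, 104.3]
ft_force: [0.2, 0.4, -3.4]
finger_gap: 0.0127
[0.5475834  0.04341377 0.05966796] [-1.79991308e+02  1.10069844e-02  1.04320306e+02] 6.4 [ 0.1098856  -0.21206431 -3.46822476]
```

View pics/wrist6.png

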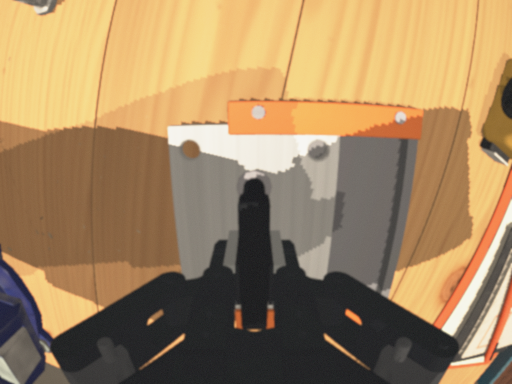

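The plate slides freely, with its left edge (col 168) well past the lip end (col 228). It hangs about 1 mm clear, with only its 3.4 N weight on the wrist.

```bash
python3 -m handwheel '[[[0,-0.3,0,0,0,0,8],[0,-0.65,0,0,0,0,8],[0,-1,0,0,0,0,8],[0,-1.35,0,0,0,0,8],[0,-1.65,0,0,0,0,8],[0,-1.85,0,0,0,0,8],[0,-1.9,0,0,0,0,8],[0,-1.9,0,0,0,0,8],[0,-1.9,0,0,0,0,8]]]'
python3 mw.py wrist7 |head -1
```

```text
clock: 7.3
tool_pos: [0.4751, 0.0251, 0.0597]
tool_rot: [180.0, -0.0, 104.3]
ft_force: [-0.9, -0.3, -3.5]
finger_gap: 0.0129
[0.47500936 0.02511004 0.05960342] [ 1.79968486e+02 -1.12121982e-02  1.04329296e+02] 7.35 [-0.6474073   0.52755384 -3.3696849 ]
```

View pics/wrist7.png

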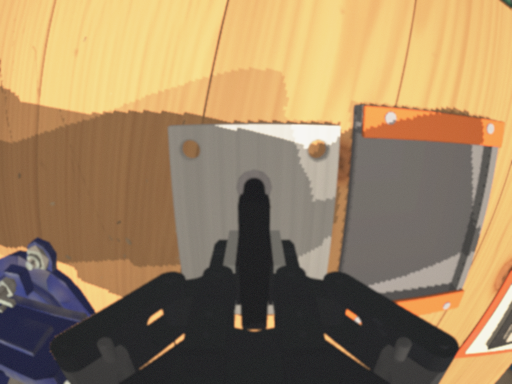

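```bash
python3 -m handwheel '[[[0,0,-0.4,0,0,0,8],[0,0,-1.1,0,0,0,8],[0,0,-1.8,0,0,0,8],[0,0,-2.4,0,0,0,8],[0.3,0.2,-2.7,0,0,0.1,8],[0.9,0.6,-2.75,0,0,0.25,8],[1.6,1.05,-2.75,0,0,0.45,8],[2.4,1.6,-2.75,0,0,0.7,8],[3.2,2.1,-2.75,0,0,0.9,8],[4,2.65,-2.75,0,0,1.1,8],[4.8,3.2,-2.75,0,0,1.35,8],[5.4,3.6,-2.75,0,0,1.55,8],[5.9,3.9,-2.75,0,0,1.7,8],[6.2,4.1,-2.75,0,0,1.79,8],[6.31,4.18,-2.75,0,0,1.79,8],[6.31,4.18,-2.75,0,0,1.79,8],[6.31,4.18,-2.75,0,0,1.79,8],[6.31,4.18,-2.75,0,0,1.79,8]]]'
python3 - <<'E'
from h import *
s=manip.get_state(); print(s['tool_pos'],s['tool_rot'],s['ft_force'])
for n in ['wrist','side','top']: 
    c=cap(n,n+'8'); np.savez(f'{n}8.npz',**c)
    im=c['image']
    if n!='wrist':
        r=im[110:260,150:310] if n=='side' else im[130:220,190:300]
        cv2.imwrite(f'pics/{n}8z.png',cv2.cvtColor(cv2.resize(r,None,fx=5,fy=5,interpolation=cv2.INTER_CUBIC)[:600],cv2.COLOR_RGB2BGR))
E
```

```text
clock: 9.15
tool_pos: [0.5742, 0.3095, 0.1697]
tool_rot: [180.0, 0.0, 89.9]
ft_force: [-0.0, -0.0, -3.5]
finger_gap: 0.013
[0.57415835 0.3094692  0.1696522 ] [1.79991401e+02 3.42522516e-02 8.99463100e+01] [-0.02807865 -0.00854942 -3.53889988]
```

View pics/wrist8.png

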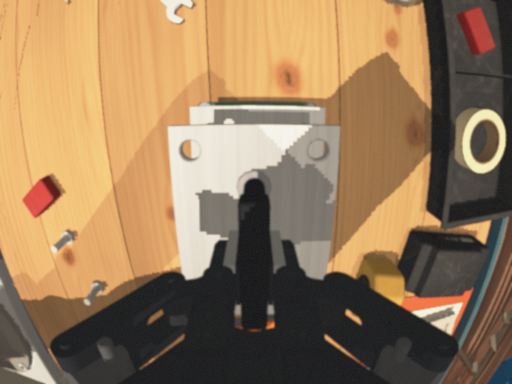

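View pics/side8z.png

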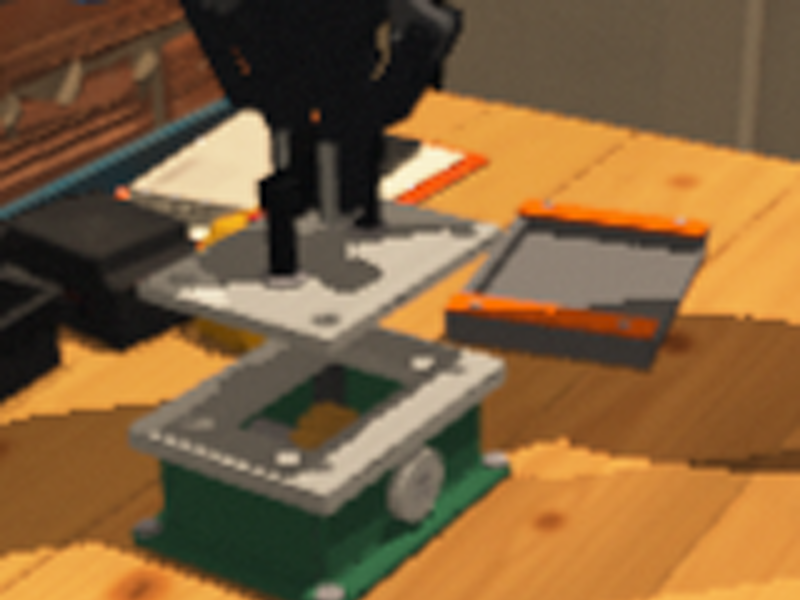

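View pics/top8z.png

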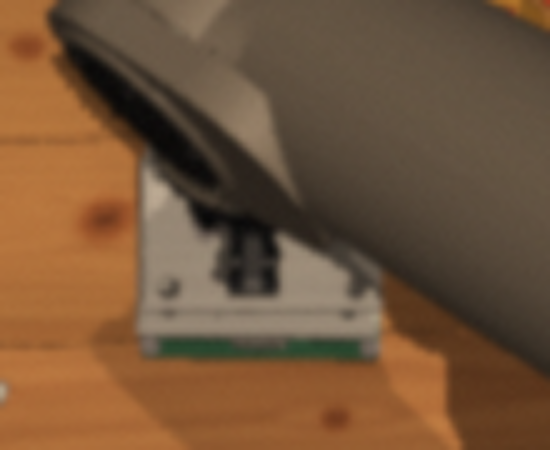

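Run:
```python
from h import *
for n in ['side','top']:
    d=dict(np.load(f'{n}8.npz')); P,u,v=pts(d,np.ones((384,512),bool))
    for lab,lo,hi in [('plate',.118,.135),('flange',.054,.068)]:
        m=(P[:,2]>lo)&(P[:,2]<hi)&(abs(P[:,0]-.57)<.09)&(abs(P[:,1]-.31)<.1)
        B=P[m]; print(n,lab,m.sum(),cv2.minAreaRect((B[:,:2]*1000).astype(np.float32)),np.median(B[:,2]))
d=dict(np.load('wrist8.npz')); P,u,v=ptsw(d)
m=(P[:,2]>.118)&(P[:,2]<.135)&(abs(P[:,0]-.57)<.09)&(abs(P[:,1]-.31)<.1)
B=P[m]; print('wrist plate',np.percentile(B,[1,50,99],axis=0),len(B))
M=np.zeros((384,512),np.uint8); M[v[m],u[m]]=255
# holes: components of ~M
n,l,st,ce=cv2.connectedComponentsWithStats(255-M)
print(st[(st[:,4]>20)&(st[:,4]<2000)],ce[(st[:,4]>20)&(st[:,4]<2000)])
im=cv2.resize(d['image'][90:180,150:350],None,fx=4,fy=4,interpolation=cv2.INTER_CUBIC); cv2.imwrite('pics/w8z.png',im[...,::-1])
# dark blobs in initial images
for n in ['side','top']:
    g=cv2.imread(f'pics/{n}1.png'); g=cv2.cvtColor(g,cv2.COLOR_BGR2GRAY)
    r=(165,165,255,235) if n=='side' else (212,155,272,205)
    cv2.imwrite(f'pics/{n}1g.png',cv2.resize(g[r[1]:r[3],r[0]:r[2]],None,fx=8,fy=8,interpolation=cv2.INTER_CUBIC))
```

```text
side plate 1193 ((572.3865356445312, 307.13043212890625), (98.00186157226562, 132.73634338378906), 0.22722342610359192) 0.12738453269303485
side flange 1225 ((574.7631225585938, 310.31182861328125), (143.02049255371094, 106.42522430419922), 89.39057159423828) 0.06110746609147605
top plate 640 ((568.9326171875, 308.2872314453125), (128.19471740722656, 91.69205474853516), 88.8799057006836) 0.125644734179445
top flange 281 ((571.7041015625, 311.1277770996094), (137.5747528076172, 100.6169662475586), 88.64241790771484) 0.05961664424070379
wrist plate [[0.52742201 0.27542801 0.12170414]
 [0.57470374 0.33899334 0.12512944]
 [0.62169661 0.37187194 0.12840252]] 18935
[[182 140  18  18 243]
 [308 140  18  18 247]] [[190.8600823  148.72427984]
 [316.65182186 148.52631579]]
```

View pics/w8z.png

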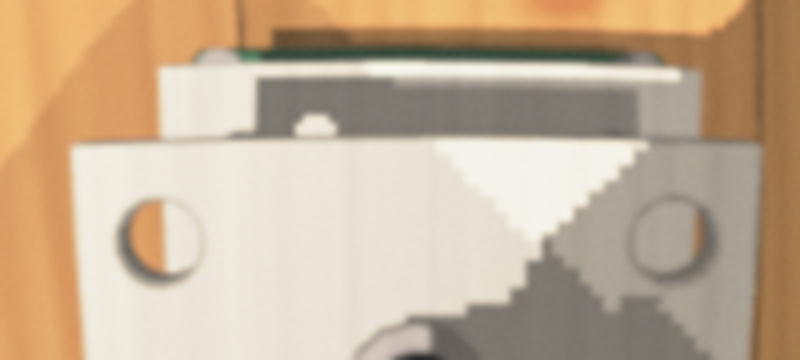

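View pics/side1g.png

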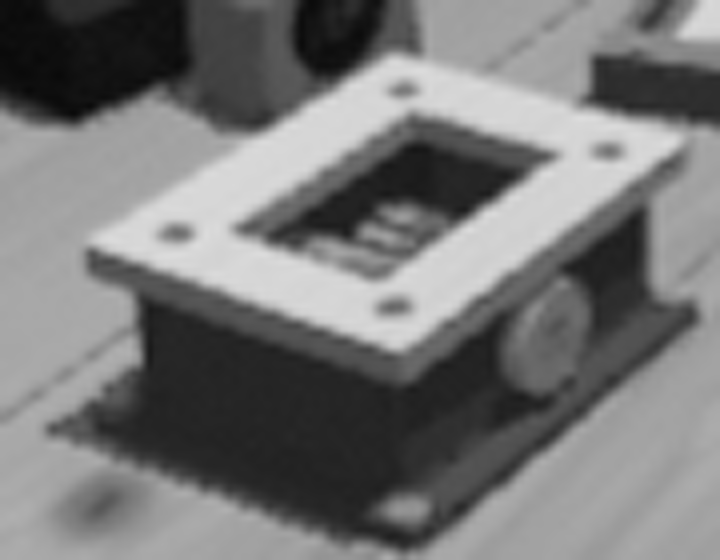

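View pics/top1g.png

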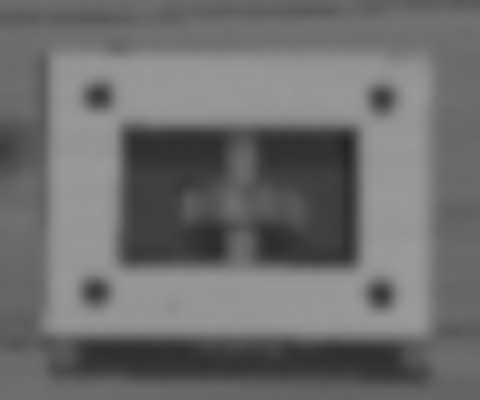

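```bash
cat >> h.py <<'E'
def ray(c,u,v,z,fish=False):
    K=c['camera_matrix'];T=c['cam_to_world']
    a=(u-K[0,2])/K[0,0];b=(v-K[1,2])/K[1,1]
    if fish:
        th=np.hypot(a,b);g=np.tan(th)/th;a*=g;b*=g
    d=T[:3,:3]@np.array([a,-b,-1]);o=T[:3,3]
    return (o+d*(z-o[2])/d[2])[:2]
def refine(g,u,v,w=3):
    x0,y0=int(round(u)),int(round(v)); a=g[y0-w:y0+w+1,x0-w:x0+w+1].astype(float)
    b=np.clip(np.percentile(a,70)-a,0,None); b[b<.25*b.max()]=0
    yy,xx=np.mgrid[-w:w+1,-w:w+1]; return x0+(b*xx).sum()/b.sum(),y0+(b*yy).sum()/b.sum()
def rig(Q,ref):
    """fit yaw+centre"""
    q=Q.mean(0);r=ref-ref.mean(0);d=Q-q
    a=np.arctan2((r[:,0]*d[:,1]-r[:,1]*d[:,0]).sum(),(r*d).sum())
    R=np.array([[np.cos(a),-np.sin(a)],[np.sin(a),np.cos(a)]])
    t=q-R@ref.mean(0); return t,np.degrees(a),np.linalg.norm(Q-(ref@R.T+t),axis=1).max()
REF=np.array([[36,51],[-36,51],[-36,-51],[36,-51]])/1000.
E
python3 - <<'E'
from h import *
init={'top':[(97,96),(95,291),(380,293),(382,98)],'side':[(176,232),(395,305),(608,150),(403,89)]}
off={'top':(212,155),'side':(165,165)}
for n in init:
    g=cv2.cvtColor(cv2.imread(f'pics/{n}1.png'),cv2.COLOR_BGR2GRAY); c=dict(np.load(f'{n}8.npz'))
    Q=[]
    for x,y in init[n]:
        u,v=(x+.5)/8-.5+off[n][0],(y+.5)/8-.5+off[n][1]; ur,vr=refine(g,u,v,3); print(n,round(u,2),round(v,2),round(ur,2),round(vr,2)); Q.append(ray(c,ur,vr,.0598))
    Q=np.array(Q); print(Q.round(4).tolist(), rig(Q,REF))
c=dict(np.load('wrist8.npz'))
Q=np.array([ray(c,u,v,.1265,True) for u,v in [(316.65,148.53),(190.86,148.72)]]); print(Q, rig(Q,REF[:2]))
# side plate holes now
c=dict(np.load('side8.npz')); g=cv2.cvtColor(c['image'],cv2.COLOR_RGB2GRAY)
cv2.imwrite('pics/s8g.png',cv2.resize(g[145:185,170:255],None,fx=9,fy=9,interpolation=cv2.INTER_CUBIC))
E
```

```text
top 223.69 166.56 223.92 166.67
top 223.44 190.94 223.47 191.07
top 259.06 191.19 258.93 191.25
top 259.31 166.81 259.3 166.85
[[0.6115, 0.3617], [0.5397, 0.3622], [0.5392, 0.2608], [0.611, 0.2596]] (array([0.57531792, 0.31107842]), np.float64(-0.4027577079998471), np.float64(0.0005321655064889147))
side 186.56 193.56 186.56 193.73
side 213.94 202.69 213.82 202.91
side 240.56 183.31 240.68 183.29
side 214.94 175.69 215.54 176.95
[[0.6138, 0.3587], [0.5412, 0.3595], [0.5412, 0.2562], [0.6083, 0.2603]] (array([0.57612854, 0.30867184]), np.float64(-0.5813817004938733), np.float64(0.004428239314644912))
[[0.60932783 0.35916613]
 [0.53978294 0.35916173]] (array([0.57455861, 0.30816393]), np.float64(0.0036283906423703674), np.float64(0.0012275593466130042))
```

View pics/s8g.png

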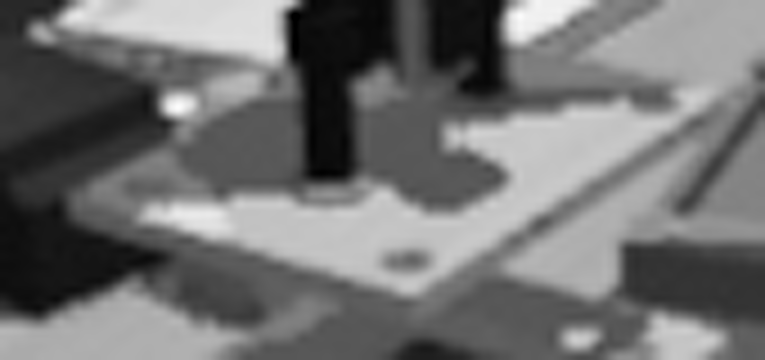

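```bash
python3 -m handwheel '[[[0.055,0.022,0.3,0,0,0.04,8],[0.055,0.022,0.6,0,0,0.04,8],[0.055,0.022,0.85,0,0,0.04,8],[0.055,0.022,1,0,0,0.04,8],[0.055,0.022,1.09,0,0,0.04,8],[0.055,0.022,1.09,0,0,0.04,8],[0.055,0.022,1.09,0,0,0.04,8],[0.055,0.022,1.09,0,0,0.04,8]]]'
python3 - <<'E'
from h import *
s=manip.get_state(); print(s['tool_pos'],s['tool_rot'],s['ft_force'],s['clock'])
for n in ['wrist','side','top']: 
    c=cap(n,n+'9'); np.savez(f'{n}9.npz',**c)
    im=c['image']
    if n=='side': cv2.imwrite('pics/s9z.png',cv2.resize(im[145:245,170:260],None,fx=6,fy=6,interpolation=cv2.INTER_CUBIC)[...,::-1])
    if n=='wrist': 
        a=cv2.resize(im[133:165,173:209],None,fx=10,fy=10,interpolation=cv2.INTER_CUBIC);b=cv2.resize(im[133:165,299:335],None,fx=10,fy=10,interpolation=cv2.INTER_CUBIC)
        cv2.imwrite('pics/w9z.png',np.hstack([a,b])[...,::-1])
E
```

```text
clock: 10.1
tool_pos: [0.5751, 0.3132, 0.1264]
tool_rot: [180.0, -0.0, 89.7]
ft_force: [-0.3, -0.1, -3.5]
finger_gap: 0.0128
[0.5750815  0.31320316 0.12643782] [ 1.79961912e+02 -2.47831965e-02  8.96895711e+01] [-0.32183093 -0.06520193 -3.4986203 ] 10.1
```

View pics/wrist9.png

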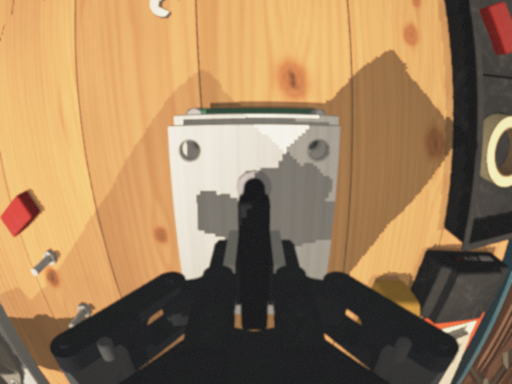

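View pics/w9z.png

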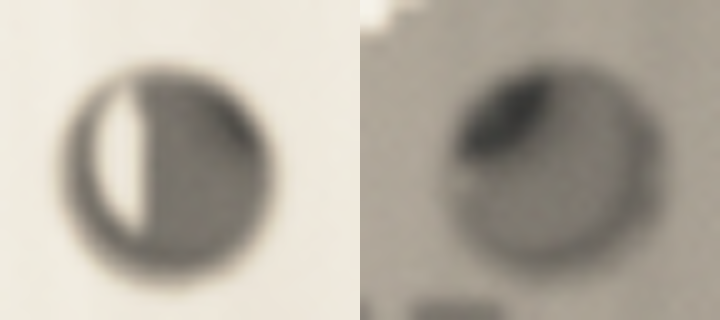

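View pics/s9z.png

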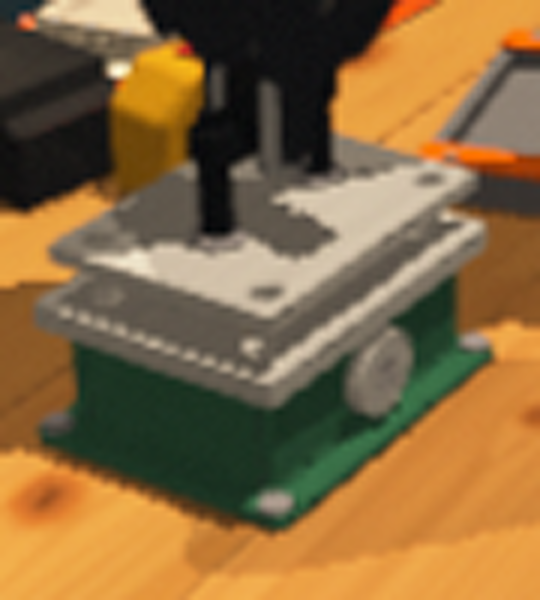

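```bash
cat > thr.py <<'E'
from h import *
import sys
tag=sys.argv[1]; off=np.array([float(a) for a in sys.argv[2:5]]) if len(sys.argv)>2 else np.zeros(3) # housing rel plate dx,dy mm,yaw deg
c=dict(np.load(f'{tag}.npz')); g=cv2.cvtColor(c['image'],cv2.COLOR_RGB2GRAY); s=0
K=c['camera_matrix'];T=c['cam_to_world']
def proj(X):
    p=(np.asarray(X)-T[:3,3])@T[:3,:3]; x,y,z=p[:,0],-p[:,1],-p[:,2]
    r=np.hypot(x,y);th=np.arctan2(r,z); return np.stack([K[0,0]*th*x/r+K[0,2],K[1,1]*th*y/r+K[1,2]],1)
al=np.linspace(0,2*np.pi,90); ci=np.stack([np.cos(al),np.sin(al)],1)
def circ(xy,r,z): return proj(np.c_[xy+ci*r,np.full(90,z)])
# rim fit: dark-ish disc centroid vs surrounding plate
ZT=.1265
from scipy.optimize import least_squares
obs=[np.array([float(a) for a in q.split(',')]) for q in sys.argv[5:7]]  # right(+x), left rim centres px
def res(p):
    x,y,z,yaw=p; R=Ro.from_euler('z',yaw).as_matrix()[:2,:2]
    return np.concatenate([circ((R@h)+[x,y],.00575,z).mean(0)-o for h,o in zip(REF[:2],obs)])
s=least_squares(res,[.575,.311,ZT,0],x_scale=[.01,.01,.01,.01]); x,y,z,yaw=s.x; print('plate top rim fit',s.x[:3].round(4),np.degrees(yaw).round(2),'cost',s.cost)
R=Ro.from_euler('z',yaw).as_matrix()[:2,:2]; Rh=Ro.from_euler('z',yaw+np.radians(off[2])).as_matrix()[:2,:2]
gap=.015
out=[]
F=14
for h,o in zip(REF[:2][::-1],obs[::-1]):
    u0,v0=(o-13).astype(int); crop=cv2.resize(c['image'][v0:v0+27,u0:u0+27],None,fx=F,fy=F,interpolation=cv2.INTER_CUBIC)
    cr2=crop.copy()
    for xy,r,zz,col in [(R@h+[x,y],.00575,z,(255,0,0)),(R@h+[x,y],.00575,z-.007,(0,200,0)),(Rh@h+[x,y]+R@off[:2]/1000,.00475,z-.007-gap,(0,80,255))]:
        q=(circ(xy,r,zz)-[u0,v0]+.5)*F-.5; cv2.polylines(cr2,[q.round().astype(int)],True,col,1)
    out.append(np.vstack([crop,cr2])[:, :])
im=np.hstack(out); im=cv2.resize(im,None,fx=.79,fy=.79); cv2.imwrite('pics/'+sys.argv[-1]+'.png',im[...,::-1]); print(im.shape)
E
python3 thr.py wrist9 0 0 0 318.6,149.4 189.1,150.0 t9a
```

```text
plate top rim fit [0.5757 0.3112 0.0829] -0.08 cost 1.0905213153775267e-26
(597, 597, 3)
```

View pics/t9a.png

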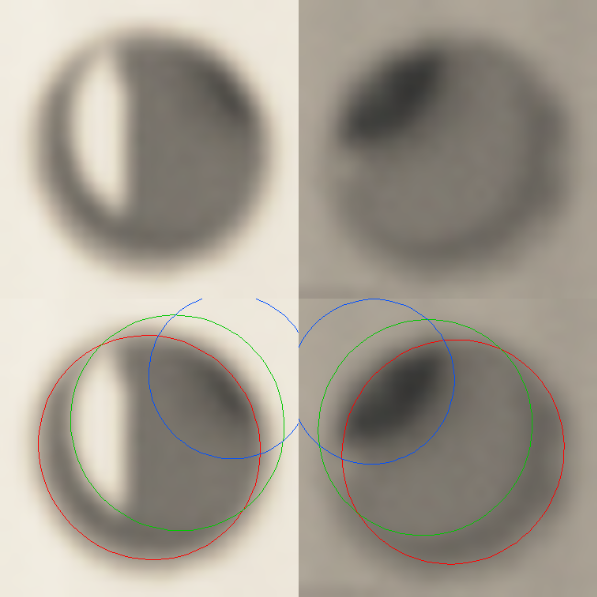

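```bash
cat >> thr.py <<'E'
# wide overlay of plate and flange outlines
def poly(hx,hy,R_,t,zz):
    q=np.array([[hx,hy],[-hx,hy],[-hx,-hy],[hx,-hy],[hx,hy]])/1000.
    q=np.concatenate([np.linspace(q[i],q[i+1],40) for i in range(4)])@R_.T+t
    return proj(np.c_[q,np.full(len(q),zz)])
u0,v0,F=160,100,4
crop=cv2.resize(c['image'][v0:v0+145,u0:u0+195],None,fx=F,fy=F,interpolation=cv2.INTER_CUBIC)
t=np.array([x,y])
for hx,hy,R_,tt,zz,col in [(48,65,R,t,z,(255,0,0)),(52,69,Rh,t+R@off[:2]/1000,z-.007-gap,(0,80,255))]:
    q=(poly(hx,hy,R_,tt,zz)-[u0,v0]+.5)*F-.5; cv2.polylines(crop,[q.round().astype(int)],False,col,1)
cv2.imwrite('pics/'+sys.argv[-1]+'w.png',crop[...,::-1])
E
python3 thr.py wrist9 1.0 2.9 -0.2 318.5,149.1 189.2,150.1 t9b
```

```text
plate top rim fit [0.5758 0.3112 0.0826] 0.1 cost 3.8370194429950014e-26
(597, 597, 3)
```

View pics/t9b.png

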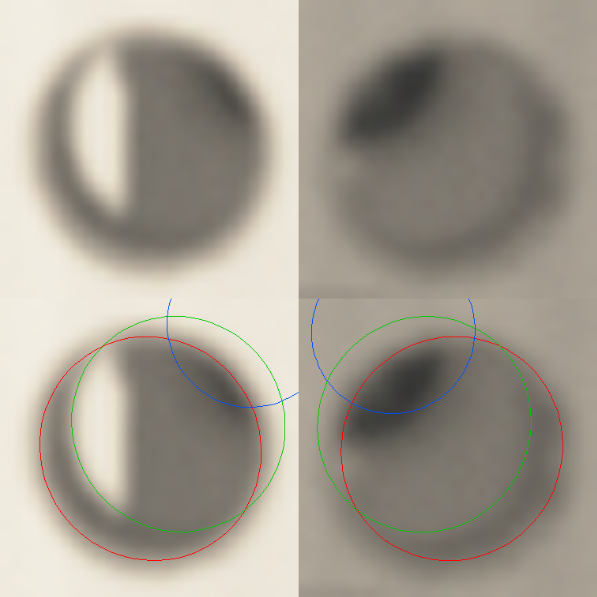

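View pics/t9bw.png

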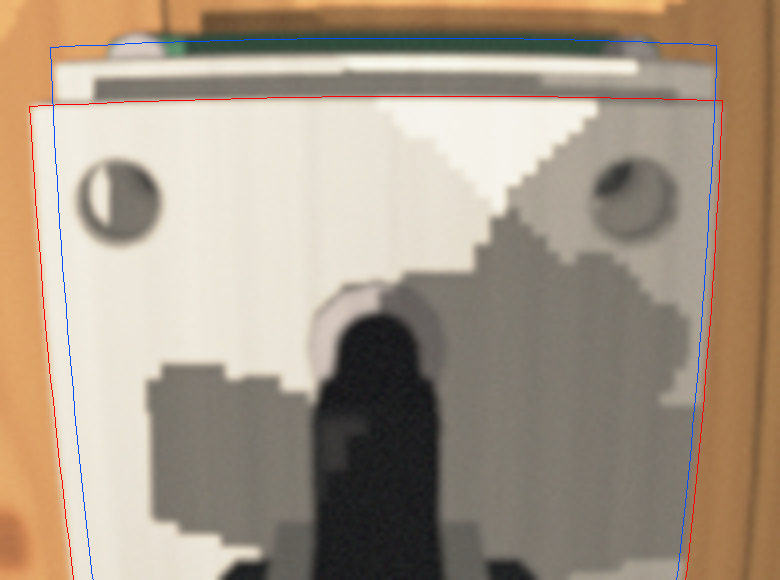

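The flange edge and the arcs seen through the holes disagree by about 3 mm in y. I'll shift 5 mm diagonally each way at the same height, so each thread shows whole through its plate hole.

```bash
python3 -m handwheel '[[[0.06,0.06,0,0,0,0,8],[0.125,0.125,0,0,0,0,8],[0.125,0.125,0,0,0,0,8],[0.125,0.125,0,0,0,0,8],[0.125,0.125,0,0,0,0,8]]]'
python3 - <<'E'
from h import *
s=manip.get_state(); print(s['tool_pos'],s['tool_rot'],s['ft_force'],s['clock'])
c=cap('wrist','wristA'); np.savez('wristA.npz',**c)
E
python3 -m handwheel '[[[0,-0.08,0,0,0,0,8],[0,-0.17,0,0,0,0,8],[0,-0.25,0,0,0,0,8],[0,-0.25,0,0,0,0,8],[0,-0.25,0,0,0,0,8],[0,-0.25,0,0,0,0,8]]]'
python3 - <<'E'
from h import *
s=manip.get_state(); print(s['tool_pos'],s['tool_rot'],s['ft_force'],s['clock'])
c=cap('wrist','wristB'); np.savez('wristB.npz',**c)
E
python3 thr.py wristA 0 0 -0.2 318.5,149.1 189.2,150.1 tA
python3 thr.py wristB 0 0 -0.2 318.5,149.1 189.2,150.1 tB
```

```text
clock: 10.75
tool_pos: [0.5798, 0.318, 0.1259]
tool_rot: [-180.0, 0.0, 89.7]
ft_force: [0.4, 0.9, -3.8]
finger_gap: 0.0129
[0.57977206 0.31798196 0.12586168] [-1.79987553e+02  2.46949376e-03  8.96922617e+01] [ 0.38701343  0.9128742  -3.81905116] 10.75
clock: 11.4
tool_pos: [0.57, 0.318, 0.126]
tool_rot: [180.0, -0.0, 89.7]
ft_force: [0.5, 0.2, -5.1]
finger_gap: 0.0127
[0.57003229 0.31800479 0.12601524] [ 1.79989815e+02 -3.80223398e-03  8.96820953e+01] [ 0.4877557   0.17696236 -5.06604132] 11.4
plate top rim fit [0.5805 0.316  0.082 ] 0.12 cost 2.948446519354054e-26
(597, 597, 3)
plate top rim fit [0.5707 0.3161 0.0822] 0.1 cost 2.0194839173657902e-26
(597, 597, 3)
```

View pics/tA.png

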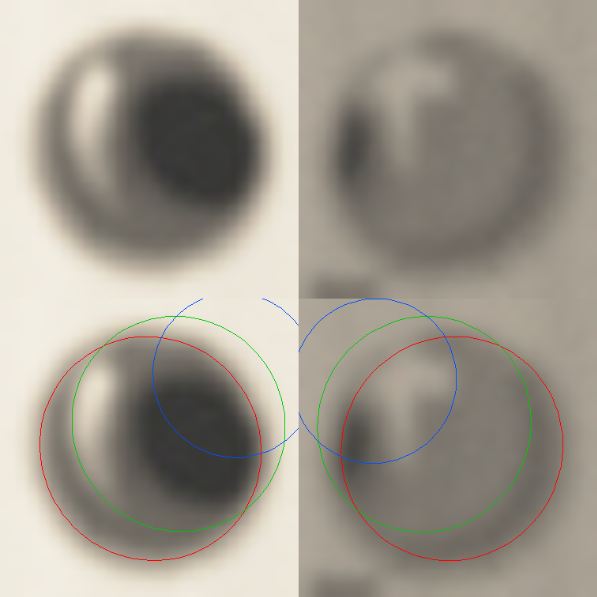

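View pics/tB.png

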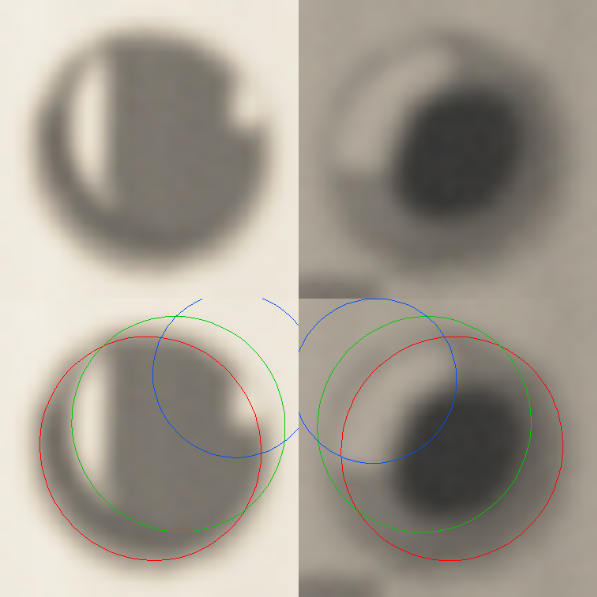

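View pics/tAB2.png

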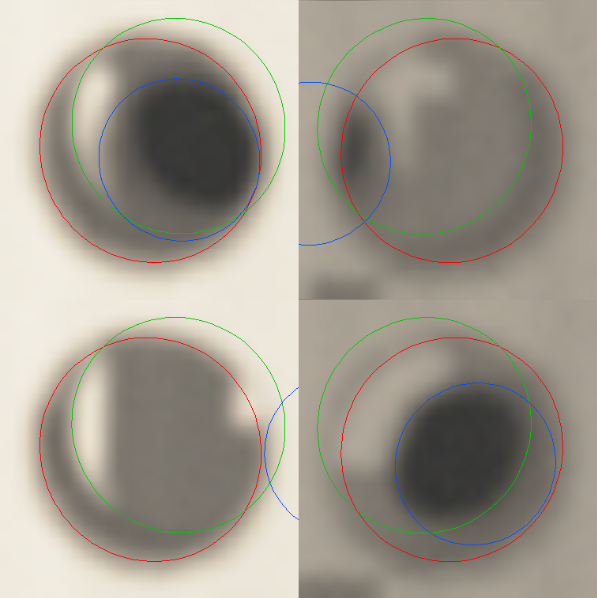

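View pics/tB2w.png

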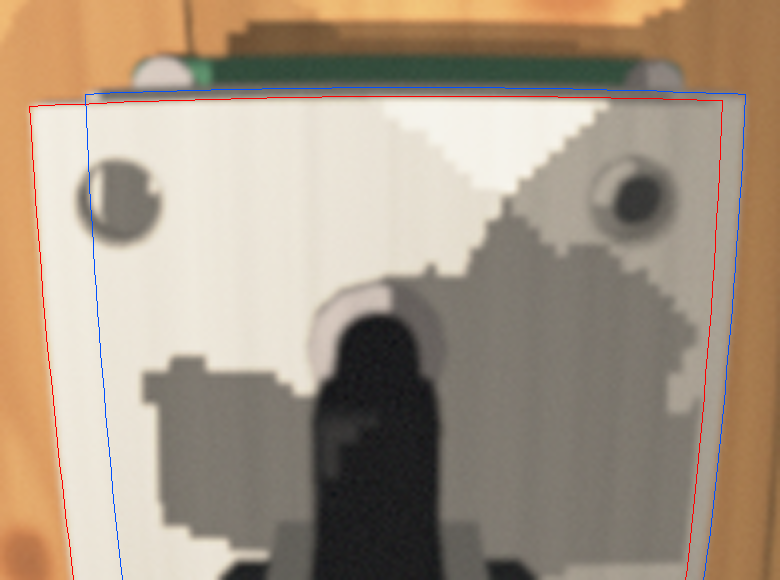

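View pics/tA2w.png

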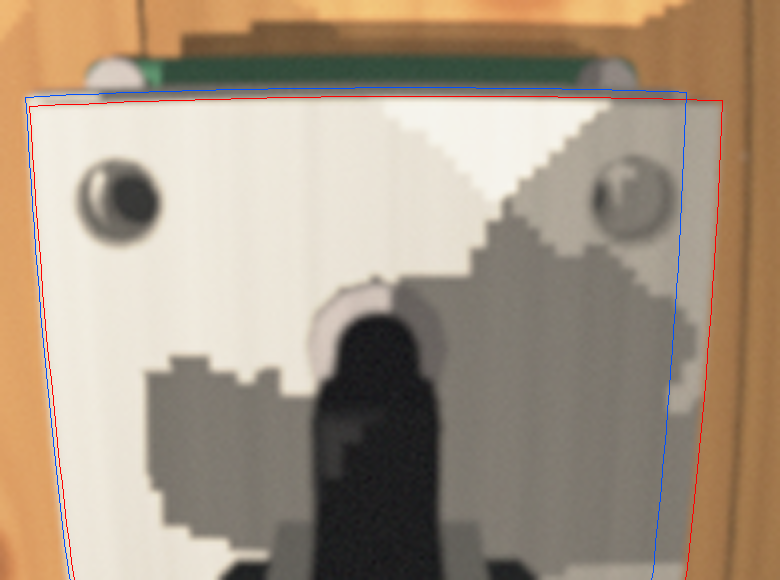

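```bash
python3 -m handwheel '[[[-0.04,0.05,0,0,0,0,8],[-0.08,0.1,0,0,0,0,8],[-0.12,0.155,0,0,0,0,8],[-0.12,0.155,0,0,0,0,8],[-0.12,0.155,0,0,0,0,8],[-0.12,0.155,0,0,0,0,8],[-0.12,0.155,0,0,0,0,8]]]'
python3 - <<'E'
from h import *
s=manip.get_state(); print(s['tool_pos'],s['tool_rot'],s['ft_force'],s['clock'],s['finger_gap'])
for n in ['wrist','side']:
    c=cap(n,n+'C'); np.savez(n+'C.npz',**c)
im=c['image']; cv2.imwrite('pics/sCz.png',cv2.resize(im[145:245,170:260],None,fx=6,fy=6,interpolation=cv2.INTER_CUBIC)[...,::-1])
P,u,v=pts(c,np.ones((384,512),bool))
for lab,lo,hi in [('plate',.076,.092),('flange',.054,.068)]:
    m=(P[:,2]>lo)&(P[:,2]<hi)&(abs(P[:,0]-.57)<.09)&(abs(P[:,1]-.31)<.1)
    B=P[m]; print(lab,m.sum(),cv2.minAreaRect((B[:,:2]*1000).astype(np.float32)),np.median(B[:,2]))
E
GAP=0.0155 python3 thr.py wristC 0 0 -0.2 318.5,149.1 189.2,150.1 tC
```

```text
clock: 12.15
tool_pos: [0.576, 0.3133, 0.126]
tool_rot: [-180.0, -0.0, 89.7]
ft_force: [-0.2, 0.0, -3.9]
finger_gap: 0.0128
[0.57598334 0.31332261 0.12599065] [-1.79999638e+02 -5.91075532e-03  8.96959766e+01] [-0.24700726  0.02413809 -3.90302997] 12.15 0.012832647011251024
plate 1221 ((574.0372314453125, 311.0364990234375), (133.7869873046875, 97.73123931884766), 89.5350112915039) 0.08364746134646972
flange 753 ((574.9558715820312, 311.0654602050781), (140.0142364501953, 106.55990600585938), 89.82299041748047) 0.06100837598955411
plate top rim fit [0.5767 0.3114 0.0821] 0.12 cost 8.885729236409477e-27
(597, 597, 3)
```

View pics/tC.png

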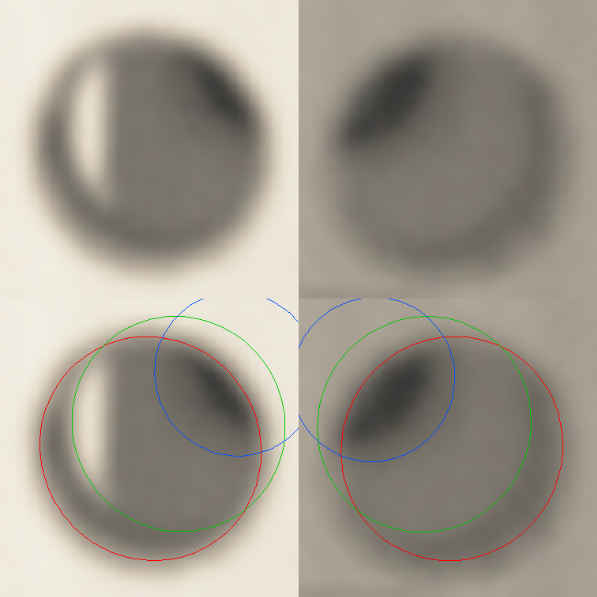

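View pics/tCw.png

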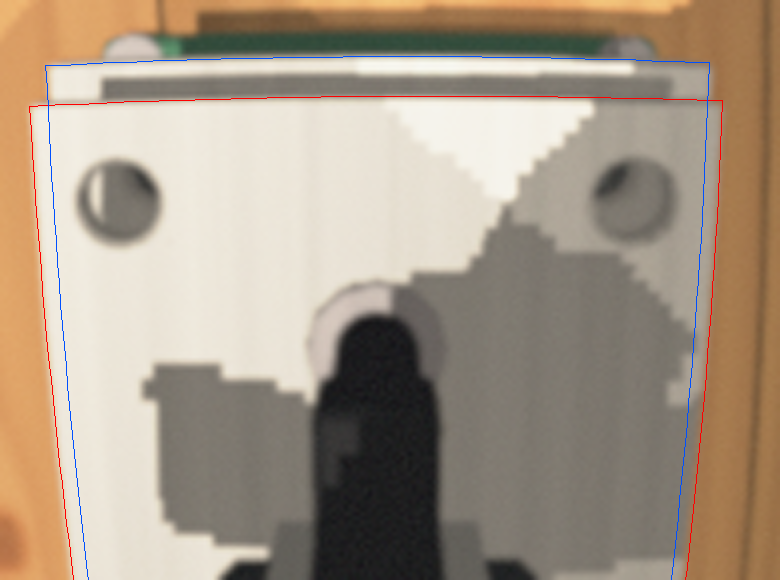

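View pics/sCz.png

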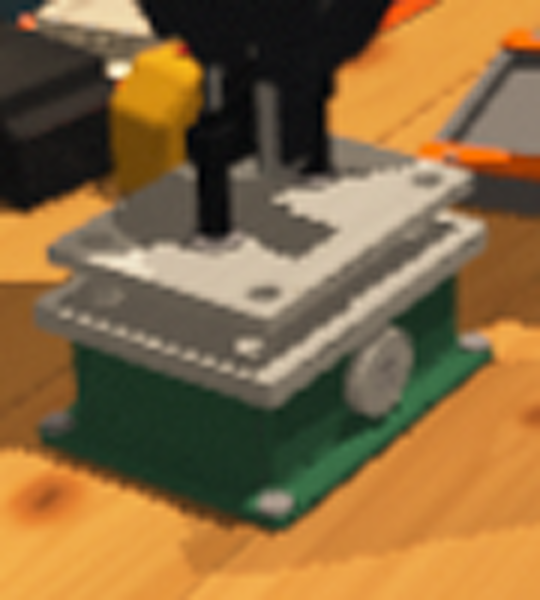

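Run:
```python
from h import *
for n,f in [('wristC',ptsw),('sideC',lambda c:pts(c,np.ones((384,512),bool)))]:
    c=dict(np.load(n+'.npz')); P,u,v=f(c)
    for lab,lo,hi in [('plate',.077,.09),('flange',.055,.066)]:
        m=(P[:,2]>lo)&(P[:,2]<hi)&(abs(P[:,0]-.575)<.045)&(abs(P[:,1]-.311)<(.062 if lab=='plate' else .066))
        B=P[m]; 
        if len(B)<50: continue
        A=np.c_[B[:,:2]-[.575,.311],np.ones(len(B))]; k=np.linalg.lstsq(A,B[:,2],rcond=None)[0]
        print(n,lab,len(B),'slopes deg',np.degrees(k[:2]).round(2),'z',k[2].round(4))
s=manip.get_state(); print(s['tool_pos'],s['ft_force'],np.abs(s['qvel']).max(),s['clock'])
```

```text
wristC plate 16383 slopes deg [-0.04  0.06] z 0.0815
wristC flange 924 slopes deg [-0.11  0.84] z 0.0582
sideC plate 898 slopes deg [ 0.26 -0.13] z 0.0839
sideC flange 378 slopes deg [-0.16  0.1 ] z 0.061
[0.57599171 0.31330834 0.12598767] [ 0.53577231  0.27630105 -3.69672703] 0.050024789203000256 12.25
```

```bash
python3 -m handwheel '[[[0,0.01,0.02,0,0,0,8],[0,0.01,0.02,0,0,0,8],[0,0.01,0.02,0,0,0,8],[0,0.01,0.02,0,0,0,8],[0,0.01,0.02,0,0,0,8],[0,0.01,0.02,0,0,0,8]]]'
python3 - <<'E'
from h import *
for n in ['wrist','side']:
    c=cap(n,n+'D'); np.savez(n+'D.npz',**c)
    P,u,v=pts(c,np.ones((384,512),bool)) if n=='side' else ptsw(c)
    for lab,lo,hi in [('plate',.075,.09),('flange',.054,.066)]:
        m=(P[:,2]>lo)&(P[:,2]<hi)&(abs(P[:,0]-.575)<.06)&(abs(P[:,1]-.311)<.075)
        B=P[m]; print(n,lab,len(B),cv2.minAreaRect((B[:,:2]*1000).astype(np.float32)),np.median(B[:,2]))
s=manip.get_state(); print(s['tool_pos'],s['tool_rot'],s['ft_force'],np.abs(s['qvel']).max(),s['clock'],s['finger_gap'])
E
GAP=0.015 python3 thr.py wristD 0 0 -0.2 318.5,149.1 189.2,150.1 tD
```

```text
clock: 12.85
tool_pos: [0.5765, 0.3132, 0.1252]
tool_rot: [180.0, -0.0, 89.7]
ft_force: [0.0, -1.1, -4.1]
finger_gap: 0.0132
wrist plate 18884 ((576.850830078125, 310.777587890625), (130.82261657714844, 96.5513916015625), 89.82440185546875) 0.08069569355041739
wrist flange 1970 ((577.35009765625, 366.7920837402344), (27.152673721313477, 104.30030059814453), 89.69586181640625) 0.0590859929958155
side plate 1215 ((574.7993774414062, 310.2683410644531), (132.3838653564453, 98.73543548583984), 89.70753479003906) 0.08284354011362416
side flange 737 ((573.70751953125, 310.66375732421875), (140.97772216796875, 104.98434448242188), 89.14385223388672) 0.0610011884319413
[0.57649019 0.3132182  0.12519442] [ 1.79996530e+02 -3.37932703e-03  8.96883759e+01] [ 0.76530306 -0.50173685 -4.2676194 ] 0.06624841849747558 12.95 0.013373341475248351
plate top rim fit [0.5772 0.3113 0.0813] 0.11 cost 3.2311742677852644e-26
(597, 597, 3)
```

View pics/tD.png

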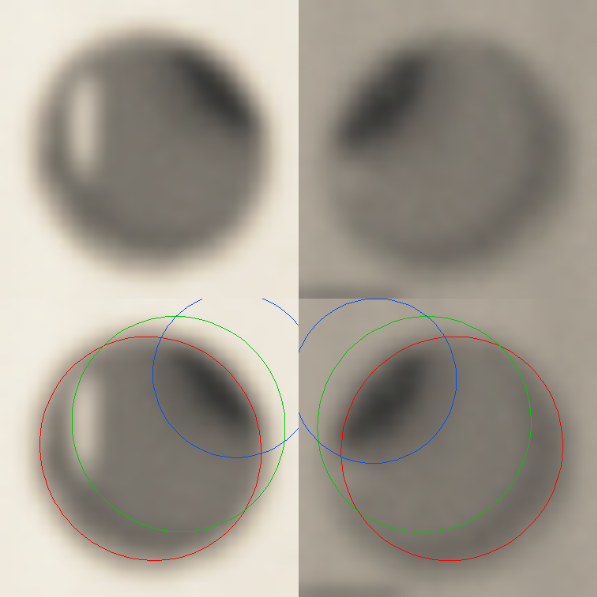

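The thread arcs now look the same in both holes, and plate and flange centres agree to about 1 mm. Handing in.

```bash
python3 -c "
from station import manip
print(manip.hand_in())"
```

```text
the job is handed in; nothing more can be done
None
```

The job is handed in at about 13 s of the 45 s allowed. The cover is held still and level over the housing, with its holes lined up on the threads. I gripped it by the handle, lifted it about 1 mm off the holder floor, slid it out of the open end and carried it across.

| Final check | Reading |
|---|---|
| Cover centre against flange centre | within about 1 mm (wrist view 0.5 to 0.6 mm, side view about 1.1 mm) |
| Turn against flange | about 0.1° in the wrist view, about 0.6° in the side view |
| Plate tilt | under 0.3° (measured just before the last 0.8 mm lowering) |
| Gap above flange | about 14.6 mm (wrist and arm position) to 14.8 mm (side view) |
| Wrist force | about 4 N, the cover's weight |
| Finger opening | 13 mm, steady |

- **Early disagreement:** my first reading through the holes differed by about 3 mm in y from the flange edge. I shifted the cover 5 mm each way to see each thread whole, found that the flange edge was right, and corrected the position.
- **Holes checked:** from the wrist I could only see through the two holes on the left (+y) side. They now show matching slivers of thread. The other two holes follow from the measured centre and turn.
- **Remaining disagreement:** the side and wrist cameras differ by about 2 mm in absolute height and position, which is within the stated calibration.

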